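# Load the match-drilling fixture with backing, strap, doubler and jig

## Robot

A 7-joint arm with a two-finger parallel gripper is mounted at the origin on the work surface. World frame = base frame: x ahead of the robot, y to its left, z up, the work surface at z = 0. Lengths are in m, angles in rad, forces in N, time in s.
With the tool pointing down it reaches from about 0.425 to 0.925 m from the base axis. Payload 6.8 kg.
Tool frame: the origin (TCP) lies at the very end of the fingers, on their centre line; the grasp point (between the pads) lies 19 mm behind it; z points along the fingers, y is the line along which they close (so a half turn about z gives the same grasp; the last joint's range is limited). The gripper opens to 85 mm and grips with 20 to 120 N. Pads are 22 mm wide; open, the fingers measure 114 mm over their backs; the gripper's body (76 mm by 85 mm) begins 54 mm behind the grasp point. The pads swing forward as they close: fully open they stand 13 mm farther back than shut.
Start: joints at [1.045, 0.477, 0.022, 1.555, -0.011, 1.109, -0.083], TCP at [0.274, -0.617, 0.231] pointing down, gripper open.
Joint ranges: [-2.96, 2.96], [-0.34, 2.1], [-1.41, 1.46], [0.24, 2.44], [-1.37, 4.51], [0.17, 1.92], [-2.96, 2.96]. Speed limits (rad/s): [2.39, 2.39, 3.14, 3.14, 3.14, 3.14, 3.14].

## Interface

Orientations are given as a unit quaternion [w, x, y, z].
In Python, from station import bot gives the robot as it stands. The module is installed in compiled form; this text tells all that it offers.
- The arm moves only by the shell command python3 -m jog 'ROWS' [OPENING] [FORCE]. ROWS is JSON, a list of rows, each a list of 4 numbers: the shift along the tool's x, y, z in cm, then the turn about the tool's z in rad. In form: [[x, y, z, spin], ...]. A call has 1 to 20 rows; each row is the pose to reach, as a shift and turn from the pose commanded when the call began, along the tool's axes at that moment; what a row does not reach only later rows make up. A row lasts 1/12 s, in which the tool goes at most 41.7 mm and 7.16 degrees, less where a joint would pass 70% of its speed; a pose out of reach is approached as far as the arm can. A call with a gripper value outside its range is refused whole. OPENING is the closure, from -1 (fully open) to 1 (shut), set as the call begins (- or left out, the last holds). The fingers move at their own pace and stop on an object; FORCE is the grip in N (left out, the last holds). Time passes only in rows, so rows that repeat a pose let the fingers close. It gives the time, the measured TCP pose, the force, the opening and the grip force at its end, in the units of the state.
- bot.get_obs(): the state, without advancing time (a new reading comes with each control period).
- bot.read_camera(name): name is "side" or "top" or "wrist"; returns a dict with "pixels" (400x640x3 uint8, red, green, blue), "depth" (400x640 float32, m along the optical axis (not along the pixel's ray), 0 where there is no reading), "fovy" (degrees; the focal length in pixels is half the picture's height over the tangent of half this angle, whatever the lens; pixels are square), "cx", "cy" (the principal point, pixels), "pose" (4x4, takes a point from camera to world coordinates). Camera axes: x right, y down, z forward; pixel columns grow to the right and rows downward; lengths in m; the calibration is good to about 2 mm. A picture is of the moment at which its call begins.
- bot.hand_in(): hands the job in; it is judged then, once.
The state is a dict: "t": time; "q": joint angles; "joint_vel": joint speeds; "joint_torque": joint torques, N m; "eef_pos": TCP position; "tool_rot": TCP orientation; "contact_force": force on the tool from outside, world axes, zero at the start; "torque": the same for the moment, N m; "gripper_width": opening from 0.0 (shut) to 1.0 (fully open); "grasp_force": force on a finger pad.
Only numpy, scipy, OpenCV 4.12 (cv2) and the standard library are available. Lean on these libraries where they do the work, as an engineer would, in place of code of your own. Each camera call takes 0.05 s, during which the arm holds its last target. There are 200 camera calls.

## Task

Load the drill fixture ready for match drilling: over its two locating pins put the plywood backing block first, then the long aluminium strap with its round lug pointing away from the fixture's end stop, then the short aluminium doubler, and the dark steel drill jig on top with its bushings up. Each part must lie flat and fully down on the one below; lower the parts down the pins, do not drop them, and leave the jar of rivets and the red-handled pliers where they are.

Things in the scene. Friction and masses are not known exactly. Their poses are not given: they have to be found in the camera images.
- fixture: drill fixture, fixed: grey base 230 x 84 x 15 mm, long along x; origin: centre of its underside, on the bench. Two steel pins, 12 mm dia., at x = -45 and +45, y = 0, straight up to 57 mm above the bench, then a bullet nose to 5 mm dia. at 67. Dark end stop at the -x end (x -107 to -85, 50 wide, top 44 mm above bench); +x end open. 5 mm high bolt heads at the four corners
- backing: plywood block 150 x 50 x 18 mm, about 0.1 kg, lying flat, long along x; 16 mm holes through it at x = -45 and +45, y = 0. Origin: centre of its underside. In place its underside is 15 mm above the bench. Either way round will do
- strap: long aluminium strap, 50 wide, 8 mm thick, about 0.2 kg, lying flat: square end at x = -75, straight sides to +84, round lug (radius 25, 22 mm hole) about x = +95. 16 mm pin holes at x = -45 and +45, y = 0. Origin: underside, midway between the pin holes; balances near x = +15. In place its x points like the fixture's x and its underside is 33 mm above the bench
- strap_lug (a point): centre of the hole in the strap's round lug, at x = +95 mm of the strap, half way up its thickness
- doubler: short aluminium plate 130 x 50 x 8 mm, about 0.11 kg, lying flat, long along x, square ends; 16 mm pin holes at x = -45 and +45, y = 0, and a 28 mm hole in the middle. Origin: centre of its underside. In place its underside is 41 mm above the bench. Either way round will do
- jig: dark steel drill jig 130 x 50 x 14 mm, about 0.65 kg, lying flat, long along x; 16 mm pin holes at x = -45 and +45, y = 0; four bright bushings, 14 mm dia., stand 6 mm out of its top at x = +-20, y = +-14. Origin: centre of its underside. In place its underside is 49 mm above the bench, the pin noses 4 mm out of its top. Either way round will do
- rivet_jar: clear jar half full of copper rivets, blue lid, 76 mm dia., 116 mm high, standing on its own at the far side, in front of the row of jars; origin: centre of its underside. Leave alone
- pliers: fastener pliers with red handles, about 165 mm long and 18 mm high, lying at the far side; origin on the bench near the pivot, x along the jaws. Leave alone
Mind the look-alikes: they are no part of the job. What is shaped like the backing but pink is not meant. What is shaped like the doubler but green is not meant.

How it is judged:
On the way, in this order (a step that is already met when the one before it is completed fails the run):
1. the plywood backing block is down on the fixture's base, over both pins (horizontal distance between backing and fixture below 0.006 m and z of backing in the frame of fixture between 0.012 and 0.018 m and angle between the x axis of backing and the x axis of fixture, either way round below 0.1 rad and angle between backing's own z axis and vertical below 0.05 rad), for 0.2 s.
2. the lug strap is down on the backing block, over both pins, its lug away from the end stop (horizontal distance between strap and fixture below 0.006 m and z of strap in the frame of fixture between 0.03 and 0.036 m and angle between the x axis of strap and the x axis of fixture, either way round below 0.1 rad and angle between strap's own z axis and vertical below 0.05 rad and x of strap_lug in the frame of fixture above 0.07 m), for 0.2 s.
3. the doubler is down on the strap, over both pins (horizontal distance between doubler and fixture below 0.006 m and z of doubler in the frame of fixture between 0.038 and 0.044 m and angle between the x axis of doubler and the x axis of fixture, either way round below 0.1 rad and angle between doubler's own z axis and vertical below 0.05 rad), for 0.2 s.
4. the drill jig is down on the doubler, over both pins, bushings up (horizontal distance between jig and fixture below 0.006 m and z of jig in the frame of fixture between 0.046 and 0.052 m and angle between the x axis of jig and the x axis of fixture, either way round below 0.1 rad and angle between jig's own z axis and vertical below 0.05 rad), for 0.2 s.
At the end, for the whole second after the job is handed in: Over both pins, bottom up: backing, strap, doubler, jig, undersides 15, 33, 41, 49 mm above the bench (within 3 mm), each within 6 mm of the fixture's middle, aligned to 0.1 rad, flat to 0.05 rad, right side up; the lug away from the stop; all released, slower than 0.02 m/s (all of step 1 and all of step 2 and all of step 3 and all of step 4 and linear speed of each of backing, strap, doubler, jig below 0.02 m/s); the robot touches nothing.
It fails at once if a part of the stack is dropped or slammed on to the fixture (faster than 0.7 m/s when over it, its underside less than 75 mm above the bench) ((horizontal distance between backing and fixture below 0.03 m and height (world z) of backing below 0.075 m and linear speed of backing above 0.7 m/s) or (horizontal distance between strap and fixture below 0.03 m and height (world z) of strap below 0.075 m and linear speed of strap above 0.7 m/s) or (horizontal distance between doubler and fixture below 0.03 m and height (world z) of doubler below 0.075 m and linear speed of doubler above 0.7 m/s) or (horizontal distance between jig and fixture below 0.03 m and height (world z) of jig below 0.075 m and linear speed of jig above 0.7 m/s)).
It fails at once if the jar of rivets is moved by more than 25 mm or tipped (distance of rivet_jar from where it was at the start of the episode above 0.025 m or angle between rivet_jar's own z axis and vertical above 0.3 rad).
It fails at once if the pliers are moved by more than 25 mm (distance of pliers from where it was at the start of the episode above 0.025 m).
It also fails if it takes over 122 s, if anything falls off the work surface, if the arm or the gripper's body presses on something with over 40 N, if the wrist force passes 120 N, or if a joint passes its speed limit or range.

## Working session

There is one attempt and no reset: what is moved stays moved. The work goes in short steps, Python scripts to look and compute and a shell command to move; the robot and the scene stay as the last step left them, time stands still between calls to the robot, and variables do not carry over. Pictures are saved under pics/ and viewed, at most 14 in all, crops included, and the job is handed in when it is done.

```bash
mkdir -p pics; cat > h.py <<'E'
import numpy as np,cv2
from station import bot
def cam(n):
    c=bot.read_camera(n); c['f']=c['pixels'].shape[0]/2/np.tan(np.radians(c['fovy'])/2); return c
def save(c,fn,crop=None,s=1):
    p=c['pixels'][:,:,::-1]
    if crop: x0,y0,x1,y1=crop; p=p[y0:y1,x0:x1]
    cv2.imwrite('pics/'+fn,cv2.resize(p,None,fx=s,fy=s,interpolation=cv2.INTER_CUBIC))
def onplane(c,uv,z):
    uv=np.atleast_2d(uv).astype(float); d=np.c_[(uv[:,0]-c['cx'])/c['f'],(uv[:,1]-c['cy'])/c['f'],np.ones(len(uv))]@c['pose'][:3,:3].T
    o=c['pose'][:3,3]; return o+d*((z-o[2])/d[:,2])[:,None]
def cloud(c):
    v,u=np.mgrid[:400,:640]; Z=c['depth']; P=np.stack([(u-c['cx'])/c['f']*Z,(v-c['cy'])/c['f']*Z,Z],-1)
    return P@c['pose'][:3,:3].T+c['pose'][:3,3]
E
python3 - <<'E'
from h import *
o=bot.get_obs(); print(o)
for n in('top','side'):
    c=cam(n); save(c,n+'0.png',s=1.25); print(n,c['pose'].round(3).tolist(),c['f'],c['cx'],c['cy']); np.save(n+'0.npy',c,allow_pickle=True)
E
```

```text
{'t': 0.0, 'q': array([ 1.044916  ,  0.477837  ,  0.02233392,  1.55640855, -0.01147824,
        1.10926663, -0.083114  ]), 'joint_vel': array([-8.75817083e-04,  6.90894480e-04, -1.83097451e-03, -1.06903355e-03,
        6.75744382e-06,  1.31648655e-03, -6.67715092e-04]), 'joint_torque': array([ 5.25352916e-04, -5.96457803e+01,  1.60801381e+00, -2.81189185e+01,
        1.22925412e-02,  9.53998620e-03, -3.41737825e-05]), 'eef_pos': array([ 0.27362846, -0.6164379 ,  0.23031896]), 'tool_rot': array([-8.57500453e-04,  9.78258901e-01,  2.07385439e-01, -2.58664270e-04]), 'contact_force': array([-0.08617714,  0.17708068,  0.35902903]), 'torque': array([ 0.03257774, -0.01124459,  0.00017769]), 'grasp_force': 0.0, 'gripper_width': 1.0002352665678962}
top [[0.004, -0.972, 0.234, 0.311], [-1.0, -0.003, 0.006, -0.019], [-0.005, -0.234, -0.972, 1.098], [0.0, 0.0, 0.0, 1.0]] 370.7595736034494 317.71490503767177 197.04249005961228
side [[-0.99, -0.064, 0.129, 0.406], [-0.143, 0.558, -0.818, 1.004], [-0.019, -0.827, -0.561, 0.73], [0.0, 0.0, 0.0, 1.0]] 446.9159780269587 319.5741134189719 203.97071605277466
```

View pics/top0.png

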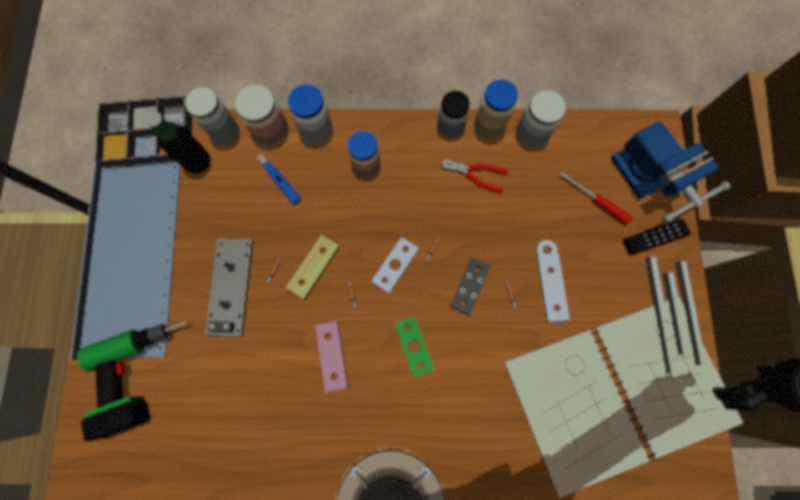

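View pics/side0.png

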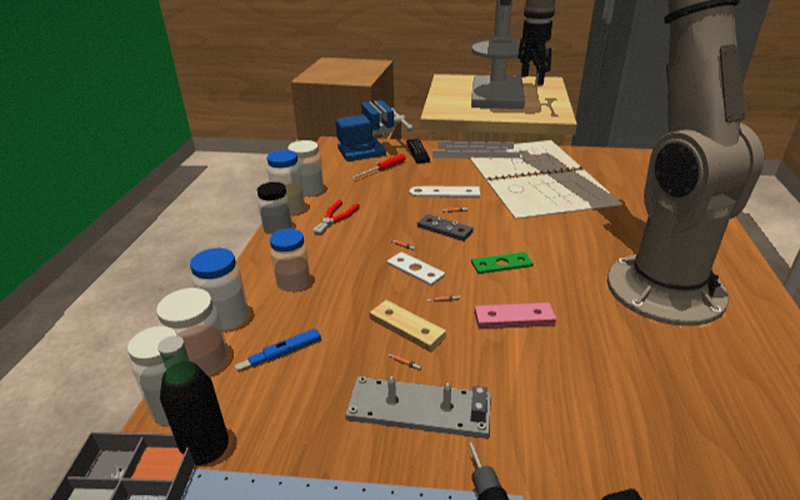

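The top view (800-px scale) shows the fixture at (229,287) with its stop at the bottom (215,327), plus these parts:

- **Backing candidates:** yellow plywood at (313,267) and pink at (331,357). I take the plywood one, since pink is ruled out.
- **Doubler candidates:** bare aluminium at (395,265) and green at (414,347). I take the aluminium one, since green is ruled out.
- **Jig:** dark, at (471,287).
- **Strap:** at (552,281), with its lug at the top (545,247).

I'll measure these coarsely and confirm the choice in a crop.

```bash
cat > m.py <<'E'
from h import *
c=np.load('top0.npy',allow_pickle=True).item()
save(c,'crop0.png',(150,170,480,330),2.4)
hsv=cv2.cvtColor(c['pixels'],cv2.COLOR_RGB2HSV)
W=onplane(c,np.array([[200,220]]),0)
seeds=dict(fixture=((229,287),.015),backing=((313,267),.018),doubler=((395,265),.008),jig=((471,287),.014),strap=((552,281),.008))
H,S,V=[hsv[...,i].astype(int) for i in range(3)]
for n,((u,v),z) in seeds.items():
    u,v=u/1.25,v/1.25
    x0,y0,x1,y1=int(u-32),int(v-44),int(u+32),int(v+44)
    h,s,val=H[y0:y1,x0:x1],S[y0:y1,x0:x1],V[y0:y1,x0:x1]
    m=((s<100) if n!='backing' else ((h>=18)&(h<40)&(val>120))).astype(np.uint8)
    m=cv2.morphologyEx(m,cv2.MORPH_CLOSE,np.ones((3,3)))
    cs,_=cv2.findContours(m,cv2.RETR_EXTERNAL,cv2.CHAIN_APPROX_NONE)
    k=max(cs,key=cv2.contourArea)[:,0,:]+[x0,y0]
    P=onplane(c,k,z)[:,:2].astype(np.float32)*1000
    (cx,cy),(w,hh),a=cv2.minAreaRect(P)
    b=cv2.boxPoints(((cx,cy),(w,hh),a)); e=b[1]-b[0]; e2=b[2]-b[1]; e=e if np.hypot(*e)>np.hypot(*e2) else e2
    yaw=np.arctan2(e[1],e[0]); yaw=(yaw+np.pi/2)%np.pi-np.pi/2
    print(n,round(cx),round(cy),round(w),round(hh),'yaw',yaw.round(3))
E
python3 m.py
```

```text
fixture 476 384 87 232 yaw -0.03
backing 524 191 53 154 yaw -0.556
doubler 530 -7 56 136 yaw -0.579
jig 478 -185 49 130 yaw -0.424
strap 495 -379 200 56 yaw 0.09
```

View pics/crop0.png

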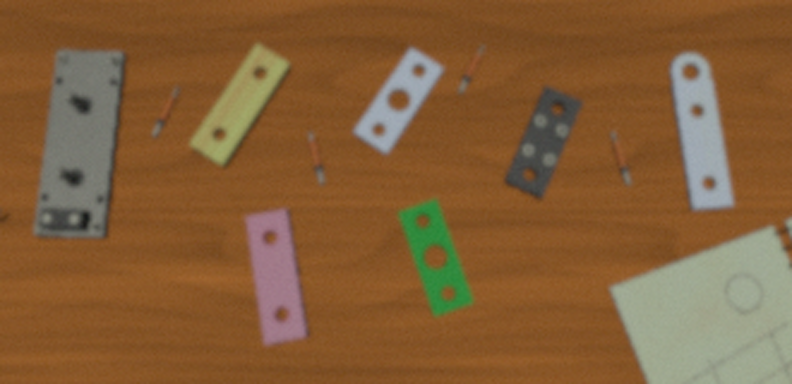

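The crop confirms it: plywood at (240,105), bare aluminium doubler at (398,100), dark jig with bushings at (543,142), strap at (702,130) with its lug up, and the pink and green decoys below. Next I'll look at the fixture with the wrist camera.

```bash
cat >> h.py <<'E'
from scipy.spatial.transform import Rotation as Ro
def tool():
    o=bot.get_obs(); return o['eef_pos'],Ro.from_quat(np.r_[o['tool_rot'][1:],o['tool_rot'][0]]).as_matrix()
def delta(x,y,z,yaw):
    p,R=tool(); d=R.T@(np.array([x,y,z])-p)*100; a=np.arctan2(R[1,0],R[0,0]); s=-(yaw-a); s=(s+np.pi/2)%np.pi-np.pi/2
    print('rows to',(x,y,z,yaw),':',d.round(2).tolist(),round(s,3),'now',p.round(4).tolist(),'yaw',round(a,4),'tilt',R[:,2].round(4).tolist())
E
python3 -c "
from h import *
delta(.476,.384,.25,-.03); delta(.524,.191,.25,-.556)"
```

```text
rows to (0.476, 0.384, 0.25, -0.03) : [59.09, -83.23, -1.83] 0.448 now [0.2737, -0.6164, 0.2304] yaw 0.4179 tilt [-0.0008, 0.0015, -1.0]
rows to (0.524, 0.191, 0.25, -0.556) : [55.65, -63.64, -1.86] 0.974 now [0.2737, -0.6164, 0.2304] yaw 0.4179 tilt [-0.0008, 0.0015, -1.0]
```

```bash
python3 -m jog '[[48,-46,-1.9,0.45],[48,-46,-1.9,0.45],[48,-46,-1.9,0.45],[48,-46,-1.9,0.45],[48,-46,-1.9,0.45],[48,-46,-1.9,0.45],[48,-46,-1.9,0.45],[48,-46,-1.9,0.45],[48,-46,-1.9,0.45],[48,-46,-1.9,0.45],[59,-83,-1.9,0.45],[59,-83,-1.9,0.45],[59,-83,-1.9,0.45],[59,-83,-1.9,0.45],[59,-83,-1.9,0.45],[59,-83,-1.9,0.45],[59,-83,-1.9,0.45],[59,-83,-1.9,0.45],[59,-83,-1.9,0.45],[59,-83,-1.9,0.45]]'
python3 -c "
from h import *
delta(.476,.384,.25,-.03)"
```

```text
t: 1.77
eef_pos: [0.4616, 0.1858, 0.248]
tool_rot: [0.0, 1.0, -0.016, -0.0]
contact_force: [1.7, -0.4, 0.4]
gripper_width: 1.001
grasp_force: 0.0
rows to (0.476, 0.384, 0.25, -0.03) : [0.8, -19.86, -0.21] -0.002 now [0.4616, 0.1858, 0.248] yaw -0.0325 tilt [-0.0, -0.0003, -1.0]
```

```bash
python3 -m jog '[[0.8,-19.5,0,0],[0.8,-19.5,0,0],[0.8,-19.5,0,0],[0.8,-19.5,0,0],[0.8,-19.5,0,0],[0.8,-19.5,0,0],[0.8,-19.5,0,0],[0.8,-19.5,0,0],[0.8,-19.5,0,0]]'
python3 - <<'E'
from h import *
delta(.476,.384,.25,-.03)
c=cam('wrist'); np.save('wf.npy',c,allow_pickle=True); save(c,'wf.png'); p,R=tool()
T=np.eye(4);T[:3,:3]=R;T[:3,3]=p
print((np.linalg.inv(T)@c['pose']).round(4).tolist(),c['f'],c['cx'],c['cy'])
E
```

```text
t: 2.52
eef_pos: [0.4768, 0.3767, 0.2477]
tool_rot: [0.001, 1.0, -0.017, -0.0]
contact_force: [-0.3, -0.3, -0.3]
gripper_width: 0.999
grasp_force: 0.0
rows to (0.476, 0.384, 0.25, -0.03) : [-0.11, -0.73, -0.23] -0.004 now [0.4768, 0.3767, 0.2477] yaw -0.0344 tilt [-0.0001, -0.0015, -1.0]
[[0.0006, -0.9449, -0.3274, 0.0835], [1.0, 0.0004, 0.0006, -0.0004], [-0.0004, -0.3274, 0.9449, -0.1422], [0.0, 0.0, 0.0, 1.0]] 332.89601746734877 316.50642816182153 202.54351814489067
```

View pics/wf.png

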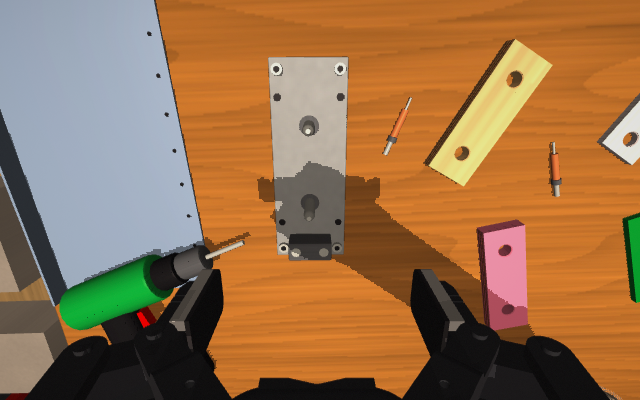

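The wrist view shows the fixture upright with its stop at the bottom (310,247). The pin tips are near (307,131) and (309,196), and the plywood block is at (488,112). I'll fit both from depth plus rays.

```bash
cat >> h.py <<'E'
def pins(c,cen,yaw):
    P=cloud(c); out=[]
    for s in(-1,1):
        q=np.array(cen)+s*.045*np.array([np.cos(yaw),np.sin(yaw)])
        m=(np.hypot(P[...,0]-q[0],P[...,1]-q[1])<.02)&(P[...,2]>.055)&(P[...,2]<.09)
        A=P[m]; print('pin',s,len(A),'z',A[:,2].min().round(4) if len(A) else 0,A[:,2].max().round(4) if len(A) else 0)
        (u,v),r=cv2.minEnclosingCircle(np.argwhere(m)[:,::-1].astype(np.float32))
        out.append(np.r_[np.median(A[:,:2],0)]); print('  depth xy',out[-1].round(4),'px',round(u,1),round(v,1),round(r,1),'ray@.062',onplane(c,(u,v),.062)[0,:2].round(4))
    return out
def plate(c,cen,zt,rad=.11,lo=.5,hi=.006):
    P=cloud(c); m=((np.hypot(P[...,0]-cen[0],P[...,1]-cen[1])<rad)&(P[...,2]>zt*lo)&(P[...,2]<zt+hi)).astype(np.uint8)
    n,lab,st,ce=cv2.connectedComponentsWithStats(m)
    i=1+np.argmax(st[1:,4]); m=(lab==i).astype(np.uint8)
    cs,hi_=cv2.findContours(m,cv2.RETR_CCOMP,cv2.CHAIN_APPROX_NONE)
    big=max(cs,key=cv2.contourArea); Q=onplane(c,big[:,0,:],zt)[:,:2].astype(np.float32)
    r=cv2.minAreaRect(Q); b=cv2.boxPoints(r); e=b[1]-b[0]; f=b[2]-b[1]; e=e if np.hypot(*e)>np.hypot(*f) else f
    yaw=(np.arctan2(e[1],e[0])+np.pi/2)%np.pi-np.pi/2
    print('plate cen',np.round(r[0],4),'size',np.round(r[1],4),'yaw',round(float(yaw),4),'z med',np.median(P[...,2][m>0]).round(4))
    for k,h in zip(cs,hi_[0]):
        if h[3]>=0 and cv2.contourArea(k)>15:
            (u,v),rr=cv2.minEnclosingCircle(k.astype(np.float32)); w=onplane(c,(u,v),zt)[0]; print('  hole',w[:2].round(4),'px',round(u,1),round(v,1),round(rr,1))
    return r[0],yaw
E
python3 - <<'E'
from h import *
c=np.load('wf.npy',allow_pickle=True).item()
pins(c,(.476,.384),-.03)
plate(c,(.476,.384),.015,.13)
plate(c,(.524,.191),.018,.085)
E
```

```text
pin -1 100 z 0.0553 0.0678
  depth xy [0.4336 0.3861] px 308.8 214.7 5.7 ray@.062 [0.4335 0.3864]
pin 1 116 z 0.0553 0.0685
  depth xy [0.5221 0.3836] px 307.5 129.5 6.0 ray@.062 [0.522  0.3839]
plate cen [0.4763 0.3852] size [0.0836 0.2285] yaw -0.0298 z med 0.0148
  hole [0.4214 0.387 ] px 309.5 210.0 11.3
  hole [0.5181 0.3847] px 308.0 128.0 8.5
plate cen [0.5243 0.1911] size [0.0542 0.1499] yaw -0.5455 z med 0.0177
  hole [0.4856 0.2148] px 460.0 152.5 7.6
  hole [0.5616 0.1686] px 512.0 79.0 8.2
```

```bash
python3 -c "
from h import *
delta(.524,.1914,.10,-.546);delta(.524,.1914,.004,-.546)"
```

```text
rows to (0.524, 0.1914, 0.1, -0.546) : [5.34, 18.34, 14.82] 0.511 now [0.4769, 0.3767, 0.2479] yaw -0.0345 tilt [0.0003, -0.0012, -1.0]
rows to (0.524, 0.1914, 0.004, -0.546) : [5.34, 18.33, 24.42] 0.511 now [0.4769, 0.3767, 0.2479] yaw -0.0345 tilt [0.0003, -0.0012, -1.0]
```

```bash
python3 -m jog '[[5.34,18.34,14,0.511],[5.34,18.34,14,0.511],[5.34,18.34,14,0.511],[5.34,18.34,14,0.511],[5.34,18.34,14,0.511],[5.34,18.34,14,0.511],[5.34,18.34,14,0.511],[5.34,18.34,14,0.511],[5.34,18.34,18,0.511],[5.34,18.34,21,0.511],[5.34,18.34,23,0.511],[5.34,18.34,24,0.511],[5.34,18.34,24.2,0.511],[5.34,18.34,24.2,0.511],[5.34,18.34,24.2,0.511]]'
python3 -c "
from h import *
delta(.524,.1914,.004,-.546)"
```

```text
t: 3.82
eef_pos: [0.5249, 0.1946, 0.0076]
tool_rot: [-0.001, 0.963, -0.268, 0.001]
contact_force: [0.3, -0.3, 0.2]
gripper_width: 0.999
grasp_force: 0.0
rows to (0.524, 0.1914, 0.004, -0.546) : [0.09, 0.32, 0.36] 0.003 now [0.5249, 0.1946, 0.0076] yaw -0.5429 tilt [0.0024, 0.0013, -1.0]
```

```bash
python3 -m jog '[[0.1,0.3,0.3,0],[0.1,0.3,0.3,0],[0.1,0.3,0.3,0],[0.1,0.3,0.3,0]]' - 40
python3 -c "
from h import *
delta(.524,.1914,.004,-.546)"
python3 -m jog '[[0,0,0,0],[0,0,0,0],[0,0,0,0],[0,0,0,0],[0,0,0,0],[0,0,0,0],[0,0,0,0],[0,0,0,0],[0,0,0,0],[0,0,0,0]]' 1 40
python3 -c "
from h import *
delta(.524,.1914,.004,-.546)"
```

```text
t: 4.15
eef_pos: [0.5234, 0.1905, 0.0036]
tool_rot: [-0.0, 0.963, -0.268, 0.0]
contact_force: [0.3, -0.1, -0.6]
gripper_width: 1.001
grasp_force: 0.0
rows to (0.524, 0.1914, 0.004, -0.546) : [-0.0, -0.11, -0.04] 0.002 now [0.5234, 0.1905, 0.0036] yaw -0.5435 tilt [0.0009, 0.0003, -1.0]
t: 4.98
eef_pos: [0.5233, 0.1907, 0.0033]
tool_rot: [-0.0, 0.963, -0.268, 0.0]
contact_force: [-1.1, -0.5, 5.7]
gripper_width: 0.572
grasp_force: 42.4
rows to (0.524, 0.1914, 0.004, -0.546) : [0.02, -0.1, -0.07] 0.003 now [0.5233, 0.1907, 0.0033] yaw -0.5432 tilt [0.0004, 0.0002, -1.0]
```

```bash
python3 -m jog '[[0,0,-2,0],[0,0,-6,0],[0,0,-10,0],[-14.0,-14.2,-11,-0.513],[-14.0,-14.2,-11,-0.513],[-14.0,-14.2,-11,-0.513],[-14.0,-14.2,-11,-0.513],[-14.0,-14.2,-11,-0.513],[-14.0,-14.2,-11,-0.513],[-14.0,-14.2,-11,-0.513],[-14.0,-14.2,-11,-0.513],[-14.0,-14.2,-11,-0.513],[-14.0,-14.2,-11,-0.513],[-14.0,-14.2,-11,-0.513],[-14.0,-14.2,-11,-0.513]]'
python3 - <<'E'
from h import *
delta(.477,.385,.09,-.03)
c=cam('wrist'); np.save('w1.npy',c,allow_pickle=True); save(c,'w1.png'); p,R=tool()
P=cloud(c); print(np.median(P[...,2][(np.hypot(P[...,0]-.50,P[...,1]-.385)<.015)]))
E
```

```text
t: 6.23
eef_pos: [0.4771, 0.3835, 0.113]
tool_rot: [0.0, 1.0, -0.016, 0.0]
contact_force: [0.8, -0.1, -1.0]
gripper_width: 0.575
grasp_force: 42.0
rows to (0.477, 0.385, 0.09, -0.03) : [-0.02, -0.15, 2.3] -0.002 now [0.4771, 0.3835, 0.113] yaw -0.0317 tilt [0.0001, -0.0004, -1.0]
0.12753150246744965
```

View pics/w1.png

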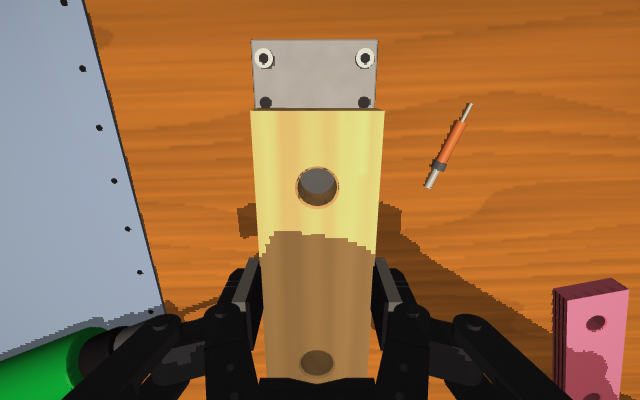

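The block is held square; its far hole is at (317,187) and its near hole at (317,362). I'll fit the held holes to get the offset.

```bash
cat >> h.py <<'E'
def held(c,zt,cols='v',thr=None):
    # holes of held plate: ellipse fits in colour mask region; pixel list by depth below top
    P=cloud(c); p,R=tool()
    m=((np.abs(P[...,2]-zt)<.006)&(np.hypot(P[...,0]-p[0],P[...,1]-p[1])<.12)).astype(np.uint8)
    L=(P-p)@R; m&=(np.abs(L[...,1])<.0249).astype(np.uint8)
    m=cv2.morphologyEx(m,cv2.MORPH_OPEN,np.ones((3,3)))
    k=np.argwhere(m)[:,::-1]; Q=(np.c_[onplane(c,k,zt)]-p)@R
    print('held local x range',Q[:,0].min().round(4),Q[:,0].max().round(4),'y',Q[:,1].min().round(4),Q[:,1].max().round(4))
    cs,hi_=cv2.findContours(m,cv2.RETR_CCOMP,cv2.CHAIN_APPROX_NONE)
    for q,h in zip(cs,hi_[0]):
        if h[3]>=0 and cv2.contourArea(q)>60:
            W=onplane(c,q[:,0,:],zt); l=(W-p)@R; cen=(l.min(0)+l.max(0))/2
            print('  hole local',cen[:2].round(4),'ext',np.ptp(l,axis=0)[:2].round(4),'world',(p+R@cen)[:2].round(4))
E
python3 - <<'E'
from h import *
c=np.load('w1.npy',allow_pickle=True).item()
held(c,.1275)
E
```

```text
held local x range -0.0562 0.0757 y -0.0258 0.0256
  hole local [-0.0408 -0.0001] ext [0.0129 0.015 ] world [0.4363 0.3851]
  hole local [ 0.0467 -0.0001] ext [0.0149 0.0156] world [0.5237 0.3823]
```

```bash
python3 -m jog '[[-0.05,-0.15,1,0],[-0.05,-0.15,2,0],[-0.05,-0.15,3,0],[-0.05,-0.15,3.3,0],[-0.05,-0.15,3.3,0],[-0.05,-0.15,3.3,0]]'
python3 -c "
from h import *
delta(.4765,.385,.019,-.03)"
```

```text
t: 6.78
eef_pos: [0.4759, 0.3858, 0.0794]
tool_rot: [0.0, 1.0, -0.015, -0.0]
contact_force: [0.1, -0.5, -0.6]
gripper_width: 0.577
grasp_force: 42.0
rows to (0.4765, 0.385, 0.019, -0.03) : [0.06, 0.08, 6.04] -0.0 now [0.4759, 0.3858, 0.0794] yaw -0.0301 tilt [-0.0009, -0.0006, -1.0]
```

```bash
python3 -m jog '[[0.05,0.05,0.5,0],[0.05,0.05,1,0],[0.05,0.05,1.5,0],[0.05,0.05,2,0],[0.05,0.05,2.5,0],[0.05,0.05,3,0],[0.05,0.05,3.5,0],[0.05,0.05,4,0],[0.05,0.05,4.5,0],[0.05,0.05,5,0],[0.05,0.05,5.5,0],[0.05,0.05,5.9,0],[0.05,0.05,5.9,0],[0.05,0.05,5.9,0]]'
python3 -c "
from h import *
delta(.4765,.385,.019,-.03)"
```

```text
t: 7.95
eef_pos: [0.4766, 0.3854, 0.0208]
tool_rot: [0.0, 1.0, -0.015, -0.0]
contact_force: [-0.3, 0.5, -1.4]
gripper_width: 0.573
grasp_force: 42.0
rows to (0.4765, 0.385, 0.019, -0.03) : [-0.01, 0.04, 0.18] -0.0 now [0.4766, 0.3854, 0.0208] yaw -0.0301 tilt [-0.0003, -0.0003, -1.0]
```

```bash
python3 -m jog '[[0,0,0.1,0],[0,0,0.2,0],[0,0,0.2,0],[0,0,0.2,0]]'
python3 -m jog '[[0,0,0,0],[0,0,0,0],[0,0,0,0],[0,0,0,0],[0,0,0,0],[0,0,-1,0],[0,0,-4,0],[0,0,-8,0],[0,0,-12,0],[0,0,-16,0],[0,0,-20,0],[0,0,-20,0],[0,0,-20,0],[0,0,-20,0]]' -1
python3 - <<'E'
from h import *
delta(.53,-.007,.2,-.579)
c=cam('wrist'); save(c,'w2.png'); P=cloud(c)
plate(c,(.477,.385),.033,.09,.85)
pins(c,(.477,.385),-.03)
E
```

```text
t: 8.28
eef_pos: [0.4768, 0.3855, 0.0191]
tool_rot: [-0.0, 1.0, -0.015, 0.0]
contact_force: [0.6, -0.4, -1.2]
gripper_width: 0.574
grasp_force: 42.0
t: 9.45
eef_pos: [0.4765, 0.3851, 0.2192]
tool_rot: [0.0, 1.0, -0.015, 0.0]
contact_force: [0.5, 0.1, -0.0]
gripper_width: 0.999
grasp_force: 0.0
rows to (0.53, -0.007, 0.2, -0.579) : [6.53, 39.03, 1.94] 0.549 now [0.4765, 0.3851, 0.2192] yaw -0.0302 tilt [0.0003, -0.0003, -1.0]
plate cen [0.4779 0.3857] size [0.0503 0.1492] yaw -0.0312 z med 0.0328
  hole [0.4245 0.3869] px 316.5 222.0 10.1
  hole [0.4342 0.3871] px 316.1 213.5 8.1
  hole [0.5213 0.3835] px 317.0 129.6 10.6
pin -1 120 z 0.055 0.0683
  depth xy [0.4337 0.3867] px 316.4 224.9 6.3 ray@.062 [0.4334 0.3868]
pin 1 135 z 0.056 0.0683
  depth xy [0.5221 0.3837] px 316.7 132.8 6.7 ray@.062 [0.522  0.3839]
```

```bash
python3 -m jog '[[2,75.5,0,-0.12],[2,75.5,0,-0.12],[2,75.5,0,-0.12],[2,75.5,0,-0.12],[2,75.5,0,-0.12],[2,75.5,0,-0.12],[2,75.5,0,-0.12],[2,75.5,0,-0.12],[2,75.5,0,-0.12],[2,75.5,0,-0.12],[2,75.5,0,-0.12],[2,75.5,0,-0.12],[2,75.5,0,-0.12],[2,75.5,0,-0.12],[2,75.5,0,-0.12],[2,75.5,0,-0.12],[2,75.5,0,-0.12],[2,75.5,0,-0.12],[2,75.5,0,-0.12],[2,75.5,0,-0.12]]'
python3 -m jog '[[0,0,0,0],[0,0,0,0],[0,0,0,0],[0,0,0,0],[0,0,0,0]]'
python3 - <<'E'
from h import *
delta(.49,-.37,.2,.09)
c=cam('wrist'); save(c,'w3.png'); np.save('ws.npy',c,allow_pickle=True)
plate(c,(.49,-.379),.008,.13)
E
```

```text
t: 11.17
eef_pos: [0.4716, -0.373, 0.2167]
tool_rot: [-0.001, 0.999, 0.042, -0.002]
contact_force: [0.4, 0.6, 0.0]
gripper_width: 0.998
grasp_force: 0.0
t: 11.58
eef_pos: [0.4743, -0.3687, 0.2192]
tool_rot: [-0.0, 0.999, 0.046, 0.0]
contact_force: [-0.7, -0.3, 0.2]
gripper_width: 1.001
grasp_force: 0.0
rows to (0.49, -0.37, 0.2, 0.09) : [1.56, 0.28, 1.92] 0.002 now [0.4743, -0.3687, 0.2192] yaw 0.0915 tilt [0.0002, 0.0001, -1.0]
plate cen [ 0.4947 -0.38  ] size [0.1936 0.05  ] yaw 0.0882 z med 0.0078
  hole [ 0.4291 -0.3859] px 328.4 209.0 7.7
  hole [ 0.5178 -0.3779] px 329.6 129.0 8.4
  hole [ 0.5673 -0.3736] px 330.5 78.2 12.3
```

View pics/w3.png

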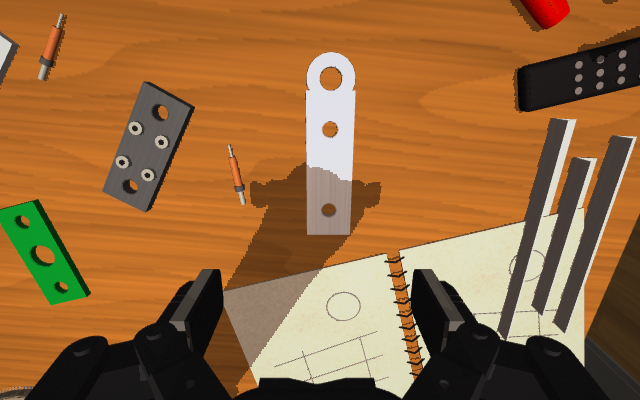

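The strap is at (330,145) in the wrist view, lying flat with its lug up at (330,78). The notebook edge stays clear, just below its square end. I'll grip near the balance point.

```bash
python3 -c "
from h import *
delta(.488,-.3807,.003,.0893)"
```

```text
rows to (0.488, -0.3807, 0.003, 0.0893) : [1.26, 1.29, 21.62] 0.002 now [0.4742, -0.369, 0.2192] yaw 0.0912 tilt [0.0002, -0.0, -1.0]
```

```bash
python3 -m jog '[[1.26,1.29,4,0],[1.26,1.29,8,0],[1.26,1.29,12,0],[1.26,1.29,16,0],[1.26,1.29,19,0],[1.26,1.29,21,0],[1.26,1.29,21.4,0],[1.26,1.29,21.4,0],[1.26,1.29,21.4,0],[1.26,1.29,21.4,0]]'
python3 -c "
from h import *
delta(.488,-.3807,.002,.0893)"
```

```text
t: 12.47
eef_pos: [0.489, -0.3824, 0.0071]
tool_rot: [0.001, 0.999, 0.045, 0.001]
contact_force: [-0.2, -0.2, 0.3]
gripper_width: 1.0
grasp_force: 0.0
rows to (0.488, -0.3807, 0.002, 0.0893) : [-0.08, -0.18, 0.51] 0.0 now [0.489, -0.3824, 0.0071] yaw 0.0898 tilt [0.0029, -0.0019, -1.0]
```

```bash
python3 -m jog '[[0,-0.05,0.3,0],[0,-0.05,0.3,0],[0,-0.05,0.3,0],[0,-0.05,0.3,0]]'
python3 -m jog '[[0,0,0,0],[0,0,0,0],[0,0,0,0],[0,0,0,0],[0,0,0,0],[0,0,0,0],[0,0,0,0],[0,0,0,0],[0,0,0,0]]' 1 60
python3 -c "
from h import *
delta(.488,-.3807,.002,.0893)"
```

```text
t: 12.8
eef_pos: [0.4877, -0.3812, 0.0025]
tool_rot: [0.0, 0.999, 0.045, 0.0]
contact_force: [-0.4, 0.1, -0.2]
gripper_width: 0.999
grasp_force: 0.0
t: 13.55
eef_pos: [0.4876, -0.3812, 0.0027]
tool_rot: [0.0, 0.999, 0.045, 0.0]
contact_force: [-2.0, 0.5, 6.3]
gripper_width: 0.547
grasp_force: 60.5
rows to (0.488, -0.3807, 0.002, 0.0893) : [0.04, -0.05, 0.07] 0.0 now [0.4876, -0.3812, 0.0027] yaw 0.0896 tilt [0.0002, -0.0003, -1.0]
```

```bash
python3 -m jog '[[0,0,-2,0],[0,0,-5,0],[0,0,-8,0],[0,0,-11,0],[0,0,-13,0],[0,0,-13,0],[0,0,-13,0]]'
python3 - <<'E'
from h import *
c=cam('wrist'); save(c,'w4.png'); p,R=tool(); P=cloud(c); L=(P-p)@R
for x in(.03,.06): print(x,np.median(P[...,2][(abs(L[...,0]-x)<.006)&(abs(L[...,1])<.02)]))
held(c,p[2]+.006)
E
```

```text
t: 14.13
eef_pos: [0.4879, -0.3814, 0.1329]
tool_rot: [0.001, 0.999, 0.045, 0.001]
contact_force: [-0.2, -0.3, -2.5]
gripper_width: 0.552
grasp_force: 62.0
0.03 0.13760632728114403
0.06 0.13750010881756822
held local x range -0.0662 0.1053 y -0.0252 0.0252
  hole local [-0.0563 -0.    ] ext [0.0115 0.0148] world [ 0.4309 -0.3858]
  hole local [0.0326 0.0002] ext [0.0151 0.0155] world [ 0.5195 -0.378 ]
  hole local [0.0807 0.0004] ext [0.0215 0.0214] world [ 0.5674 -0.3739]
```

View pics/w4.png

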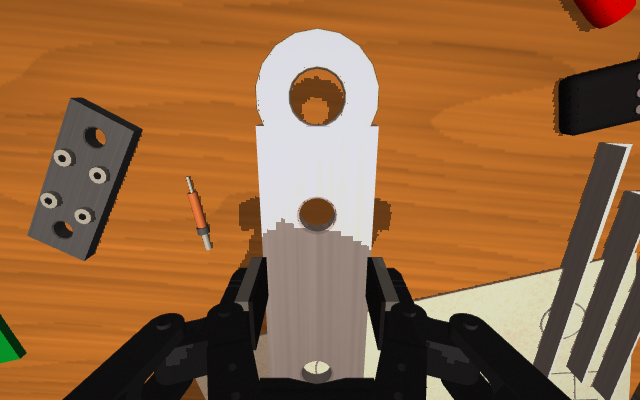

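The strap is held level: lug hole at (317,97), pin hole at (317,214). I'll carry it over.

```bash
python3 -m jog '[[7.2,-76.2,0,0.12],[7.2,-76.2,0,0.12],[7.2,-76.2,0,0.12],[7.2,-76.2,0,0.12],[7.2,-76.2,0,0.12],[7.2,-76.2,0,0.12],[7.2,-76.2,0,0.12],[7.2,-76.2,0,0.12],[7.2,-76.2,0,0.12],[7.2,-76.2,0,0.12],[7.2,-76.2,0,0.12],[7.2,-76.2,0,0.12],[7.2,-76.2,0,0.12],[7.2,-76.2,0,0.12],[7.2,-76.2,0,0.12],[7.2,-76.2,0,0.12],[7.2,-76.2,0,0.12],[7.2,-76.2,0,0.12],[7.2,-76.2,0,0.12],[7.2,-76.2,0,0.12]]'
python3 -m jog '[[0,0,1,0],[0,0,2,0],[0,0,3,0],[0,0,4,0],[0,0,4,0],[0,0,4,0]]'
python3 -c "
from h import *
delta(.4916,.3846,.037,-.03)"
```

```text
t: 15.85
eef_pos: [0.4878, 0.39, 0.13]
tool_rot: [-0.001, 1.0, -0.011, -0.002]
contact_force: [0.1, 0.3, -1.9]
gripper_width: 0.546
grasp_force: 62.2
t: 16.35
eef_pos: [0.4907, 0.383, 0.0909]
tool_rot: [0.001, 1.0, -0.016, -0.001]
contact_force: [0.7, -0.2, -2.2]
gripper_width: 0.552
grasp_force: 62.2
rows to (0.4916, 0.3846, 0.037, -0.03) : [0.1, -0.18, 5.39] -0.001 now [0.4907, 0.383, 0.0909] yaw -0.0313 tilt [-0.0016, -0.0017, -1.0]
```

```bash
python3 -m jog '[[0.05,-0.1,0.5,0],[0.05,-0.1,1,0],[0.05,-0.1,1,0],[0.05,-0.1,1,0]]'
python3 -c "
from h import *
delta(.4916,.3846,.037,-.03)"
```

```text
t: 16.68
eef_pos: [0.4913, 0.3853, 0.0819]
tool_rot: [0.0, 1.0, -0.015, -0.0]
contact_force: [-0.5, 0.2, -1.8]
gripper_width: 0.548
grasp_force: 62.2
rows to (0.4916, 0.3846, 0.037, -0.03) : [0.03, 0.07, 4.49] -0.0 now [0.4913, 0.3853, 0.0819] yaw -0.0301 tilt [-0.0002, -0.0002, -1.0]
```

```bash
python3 -m jog '[[0.03,0.05,0.5,0],[0.03,0.05,1,0],[0.03,0.05,1.5,0],[0.03,0.05,2,0],[0.03,0.05,2.5,0],[0.03,0.05,3,0],[0.03,0.05,3.5,0],[0.03,0.05,4,0],[0.03,0.05,4.3,0],[0.03,0.05,4.5,0],[0.03,0.05,4.5,0],[0.03,0.05,4.5,0]]'
python3 -c "
from h import *
delta(.4916,.3846,.0365,-.03)"
```

```text
t: 17.68
eef_pos: [0.4918, 0.3849, 0.037]
tool_rot: [-0.0, 1.0, -0.015, 0.0]
contact_force: [0.7, 0.1, -0.9]
gripper_width: 0.548
grasp_force: 62.2
rows to (0.4916, 0.3846, 0.0365, -0.03) : [-0.01, 0.03, 0.05] -0.0 now [0.4918, 0.3849, 0.037] yaw -0.0302 tilt [0.0, 0.0, -1.0]
```

Almost seated; I'll press lightly, release, lift and check.

```bash
python3 -m jog '[[0,0,0.1,0],[0,0,0.1,0],[0,0,0.1,0]]'
python3 -m jog '[[0,0,0,0],[0,0,0,0],[0,0,0,0],[0,0,0,0],[0,0,0,0],[0,0,-1,0],[0,0,-4,0],[0,0,-8,0],[0,0,-12,0],[0,0,-16,0],[0,0,-18,0],[0,0,-18,0],[0,0,-18,0],[0,0,-18,0]]' -1
python3 - <<'E'
from h import *
c=cam('wrist'); np.save('w5.npy',c,allow_pickle=True)
plate(c,(.49,.385),.041,.12,.9)
delta(.50,-.007,.2,-.579)
E
```

```text
t: 17.93
eef_pos: [0.4918, 0.3849, 0.0362]
tool_rot: [-0.0, 1.0, -0.015, 0.0]
contact_force: [-0.3, -0.1, -1.2]
gripper_width: 0.546
grasp_force: 62.2
t: 19.1
eef_pos: [0.4913, 0.3843, 0.2156]
tool_rot: [0.0, 1.0, -0.015, -0.0]
contact_force: [0.6, -0.0, -0.5]
gripper_width: 1.0
grasp_force: 0.0
plate cen [0.499  0.3849] size [0.0499 0.1936] yaw -0.0319 z med 0.0408
  hole [0.4282 0.3869] px 316.0 235.9 11.3
  hole [0.5211 0.3841] px 316.0 146.9 10.1
  hole [0.572  0.3822] px 316.4 90.5 13.6
rows to (0.5, -0.007, 0.2, -0.579) : [2.07, 39.06, 1.55] 0.549 now [0.4911, 0.3841, 0.2149] yaw -0.0302 tilt [-0.0016, -0.0016, -1.0]
```

The strap is seated (top at 0.041, centre about 0.477). The doubler is next.

```bash
python3 -m jog '[[2,39,0,0.55],[2,39,0,0.55],[2,39,0,0.55],[2,39,0,0.55],[2,39,0,0.55],[2,39,0,0.55],[2,39,0,0.55],[2,39,0,0.55],[2,39,0,0.55],[2,39,0,0.55],[2,39,0,0.55],[2,39,0,0.55],[2,39,0,0.55],[2,39,0,0.55]]'
python3 - <<'E'
from h import *
c=cam('wrist'); save(c,'w6.png'); np.save('wd.npy',c,allow_pickle=True)
plate(c,(.53,-.007),.008,.09)
delta(.5295,-.007,.003,-.579)
E
```

```text
t: 20.32
eef_pos: [0.4997, -0.0038, 0.2155]
tool_rot: [-0.0, 0.959, -0.285, -0.001]
contact_force: [0.3, 0.5, -0.8]
gripper_width: 1.002
grasp_force: 0.0
plate cen [ 0.53   -0.0073] size [0.05   0.1295] yaw -0.5839 z med 0.0078
  hole [0.4931 0.0173] px 303.5 184.5 7.9
  hole [ 0.5305 -0.0077] px 303.5 143.1 14.1
  hole [ 0.5676 -0.0326] px 303.5 98.5 8.9
rows to (0.5295, -0.007, 0.003, -0.579) : [2.69, -1.36, 21.26] 0.002 now [0.4998, -0.0038, 0.2156] yaw -0.5772 tilt [-0.0008, 0.0004, -1.0]
```

View pics/w6.png

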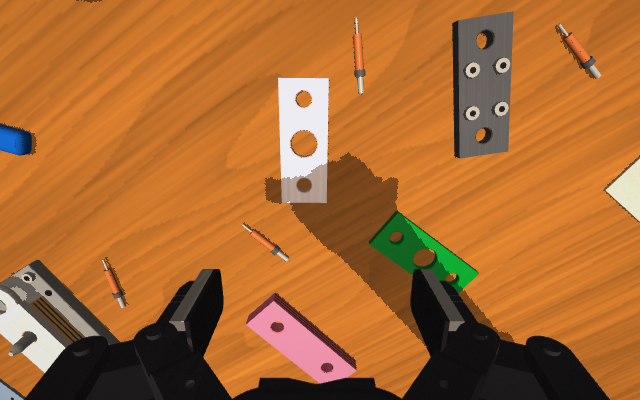

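The bare doubler is at (303,143); green at (424,255) and pink are elsewhere, and the finger sites are clear.

```bash
python3 -m jog '[[2.78,-1.36,4,0.01],[2.78,-1.36,8,0.01],[2.78,-1.36,12,0.01],[2.78,-1.36,16,0.01],[2.78,-1.36,19,0.01],[2.78,-1.36,20.8,0.01],[2.78,-1.36,21.1,0.01],[2.78,-1.36,21.1,0.01],[2.78,-1.36,21.1,0.01],[2.78,-1.36,21.1,0.01],[2.78,-1.36,21.1,0.01],[2.78,-1.36,21.1,0.01]]'
python3 -c "
from h import *
delta(.5303,-.0075,.003,-.586)"
```

```text
t: 21.37
eef_pos: [0.5316, -0.0094, 0.0064]
tool_rot: [-0.0, 0.957, -0.291, 0.001]
contact_force: [0.0, -0.1, 0.4]
gripper_width: 0.997
grasp_force: 0.0
rows to (0.5303, -0.0075, 0.003, -0.586) : [-0.22, -0.08, 0.34] -0.004 now [0.5316, -0.0094, 0.0064] yaw -0.5902 tilt [0.0025, 0.0001, -1.0]
```

```bash
python3 -m jog '[[-0.15,-0.05,0.3,0],[-0.15,-0.05,0.3,0],[-0.15,-0.05,0.3,0],[-0.15,-0.05,0.3,0]]'
python3 -m jog '[[0,0,0,0],[0,0,0,0],[0,0,0,0],[0,0,0,0],[0,0,0,0],[0,0,0,0],[0,0,0,0],[0,0,0,0],[0,0,0,0]]' 1 60
python3 -m jog '[[0,0,-2,0],[0,0,-5,0],[0,0,-8,0],[0,0,-11,0],[0,0,-13,0],[0,0,-13,0],[0,0,-13,0]]'
python3 - <<'E'
from h import *
c=cam('wrist'); save(c,'w7.png'); p,R=tool(); P=cloud(c); L=(P-p)@R
for x in(.03,.06): print(x,np.median(P[...,2][(abs(L[...,0]-x)<.006)&(abs(L[...,1])<.02)])-p[2])
held(c,p[2]+.005)
delta(.4775,.385,.13,-.03)
E
```

```text
t: 21.7
eef_pos: [0.5296, -0.0082, 0.0021]
tool_rot: [0.0, 0.957, -0.291, 0.0]
contact_force: [-0.3, 0.3, -0.3]
gripper_width: 1.002
grasp_force: 0.0
t: 22.45
eef_pos: [0.5298, -0.0083, 0.0026]
tool_rot: [0.0, 0.957, -0.291, 0.0]
contact_force: [-1.9, 0.2, 8.5]
gripper_width: 0.551
grasp_force: 60.2
t: 23.03
eef_pos: [0.5303, -0.0083, 0.1329]
tool_rot: [-0.0, 0.957, -0.291, 0.001]
contact_force: [0.1, -0.5, -1.9]
gripper_width: 0.553
grasp_force: 61.8
0.03 0.006326322632001002
0.06 0.006077724933272466
held local x range -0.0658 0.0662 y -0.0255 0.0252
  hole local [-0.0423 -0.0001] ext [0.0116 0.0145] world [0.4941 0.0154]
  hole local [ 0.0019 -0.0002] ext [0.0254 0.0275] world [ 0.5309 -0.0092]
  hole local [ 0.0464 -0.0002] ext [0.016  0.0164] world [ 0.5679 -0.034 ]
rows to (0.4775, 0.385, 0.13, -0.03) : [-26.19, -29.8, 0.16] -0.56 now [0.5292, -0.0083, 0.1316] yaw -0.5902 tilt [-0.0003, -0.0001, -1.0]
```

```bash
python3 -m jog '[[-26.3,-29.8,0,-0.56],[-26.3,-29.8,0,-0.56],[-26.3,-29.8,0,-0.56],[-26.3,-29.8,0,-0.56],[-26.3,-29.8,0,-0.56],[-26.3,-29.8,0,-0.56],[-26.3,-29.8,0,-0.56],[-26.3,-29.8,0,-0.56],[-26.3,-29.8,0,-0.56],[-26.3,-29.8,0,-0.56],[-26.3,-29.8,0,-0.56],[-26.3,-29.8,1,-0.56],[-26.3,-29.8,2,-0.56],[-26.3,-29.8,3,-0.56],[-26.3,-29.8,4,-0.56],[-26.3,-29.8,4.5,-0.56],[-26.3,-29.8,4.5,-0.56],[-26.3,-29.8,4.5,-0.56],[-26.3,-29.8,4.5,-0.56]]'
python3 -c "
from h import *
delta(.4763,.385,.043,-.03)"
```

```text
t: 24.67
eef_pos: [0.4774, 0.3858, 0.0874]
tool_rot: [-0.0, 1.0, -0.015, 0.0]
contact_force: [0.5, -0.1, -0.8]
gripper_width: 0.548
grasp_force: 61.9
rows to (0.4763, 0.385, 0.043, -0.03) : [-0.11, 0.09, 4.44] -0.001 now [0.4774, 0.3858, 0.0874] yaw -0.0305 tilt [0.0006, 0.0006, -1.0]
```

```bash
python3 -m jog '[[-0.08,0.07,0.5,0],[-0.08,0.07,1,0],[-0.08,0.07,1.5,0],[-0.08,0.07,2,0],[-0.08,0.07,2.5,0],[-0.08,0.07,3,0],[-0.08,0.07,3.5,0],[-0.08,0.07,4,0],[-0.08,0.07,4.3,0],[-0.08,0.07,4.4,0],[-0.08,0.07,4.4,0],[-0.08,0.07,4.4,0]]'
python3 -c "
from h import *
delta(.4763,.385,.0428,-.03)"
```

```text
t: 25.67
eef_pos: [0.476, 0.3849, 0.0437]
tool_rot: [0.0, 1.0, -0.015, -0.0]
contact_force: [-2.3, -2.6, 6.5]
gripper_width: 0.553
grasp_force: 63.3
rows to (0.4763, 0.385, 0.0428, -0.03) : [0.03, -0.01, 0.09] -0.0 now [0.476, 0.3849, 0.0437] yaw -0.0303 tilt [-0.0002, -0.0007, -1.0]
```

```bash
python3 -m jog '[[0,0,0,0],[0,0,0,0],[0,0,0,0],[0,0,0,0],[0,0,0,0],[0,0,-1,0],[0,0,-4,0],[0,0,-8,0],[0,0,-12,0],[0,0,-16,0],[0,0,-18,0],[0,0,-18,0],[0,0,-18,0],[0,0,-18,0]]' -1
python3 - <<'E'
from h import *
c=cam('wrist'); np.save('w8.npy',c,allow_pickle=True)
plate(c,(.477,.385),.049,.085,.93)
P=cloud(c)
for x in(.425,.455,.5,.53): print(x,np.median(P[...,2][(abs(P[...,0]-x)<.004)&(abs(P[...,1]-.385)<.02)]))
delta(.455,-.185,.22,-.424)
E
```

```text
t: 26.83
eef_pos: [0.4758, 0.3846, 0.2226]
tool_rot: [0.0, 1.0, -0.015, -0.0]
contact_force: [-0.0, -0.2, -0.7]
gripper_width: 0.996
grasp_force: 0.0
plate cen [0.4762 0.3853] size [0.05   0.1289] yaw -0.0255 z med 0.0488
  hole [0.43   0.3863] px 316.3 220.9 9.2
  hole [0.4768 0.3852] px 316.0 176.5 15.1
  hole [0.5211 0.3844] px 315.5 130.5 9.6
0.425 0.04872496390773429
0.455 0.04874977565731026
0.5 0.04887315457362562
0.53 0.04872788648775561
rows to (0.455, -0.185, 0.22, -0.424) : [-0.33, 56.97, 0.28] 0.394 now [0.4755, 0.3843, 0.2219] yaw -0.0302 tilt [-0.0017, -0.0016, -1.0]
```

The doubler is seated flat at 0.049. The jig is last.

```bash
python3 -m jog '[[0,57,0,0.394],[0,57,0,0.394],[0,57,0,0.394],[0,57,0,0.394],[0,57,0,0.394],[0,57,0,0.394],[0,57,0,0.394],[0,57,0,0.394],[0,57,0,0.394],[0,57,0,0.394],[0,57,0,0.394],[0,57,0,0.394],[0,57,0,0.394],[0,57,0,0.394],[0,57,0,0.394],[0,57,0,0.394],[0,57,0,0.394],[0,57,0,0.394]]'
python3 - <<'E'
from h import *
c=cam('wrist'); save(c,'w9.png'); np.save('wj.npy',c,allow_pickle=True)
plate(c,(.478,-.185),.014,.085,.6,.004)
delta(.478,-.185,.004,-.424)
E
```

```text
t: 28.38
eef_pos: [0.4589, -0.1829, 0.2223]
tool_rot: [-0.0, 0.978, -0.209, -0.001]
contact_force: [0.0, -0.0, 1.0]
gripper_width: 1.002
grasp_force: 0.0
plate cen [ 0.4781 -0.1858] size [0.05   0.1297] yaw -0.4266 z med 0.0138
  hole [ 0.4383 -0.168 ] px 311.8 191.0 7.8
  hole [ 0.4533 -0.1902] px 324.8 170.9 7.3
  hole [ 0.4649 -0.1641] px 298.3 171.0 7.3
  hole [ 0.49   -0.2065] px 325.0 133.2 7.8
  hole [ 0.5019 -0.1811] px 298.0 132.8 7.8
  hole [ 0.5196 -0.2044] px 311.3 107.1 8.9
rows to (0.478, -0.185, 0.004, -0.424) : [1.84, -0.58, 21.85] 0.003 now [0.459, -0.183, 0.2225] yaw -0.4214 tilt [-0.001, 0.0007, -1.0]
```

View pics/w9.png

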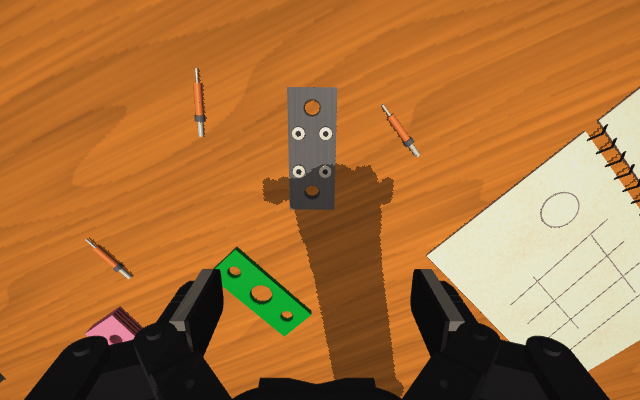

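The jig is at (312,148) with its four bright bushings up, and the rivet at (400,130) is clear of the finger sites.

```bash
python3 -m jog '[[1.9,-0.5,4,0.006],[1.9,-0.5,8,0.006],[1.9,-0.5,12,0.006],[1.9,-0.5,16,0.006],[1.9,-0.5,19,0.006],[1.9,-0.5,21,0.006],[1.9,-0.5,21.4,0.006],[1.9,-0.5,21.5,0.006],[1.9,-0.5,21.6,0.006],[1.9,-0.5,21.7,0.006],[1.9,-0.5,21.8,0.006],[1.9,-0.5,21.8,0.006]]'
python3 -c "
from h import *
delta(.4785,-.186,.003,-.4266)"
```

```text
t: 29.43
eef_pos: [0.4792, -0.1881, 0.0061]
tool_rot: [0.0, 0.977, -0.213, 0.001]
contact_force: [0.8, 0.4, -0.5]
gripper_width: 0.998
grasp_force: 0.0
rows to (0.4785, -0.186, 0.003, -0.4266) : [-0.15, -0.16, 0.31] -0.004 now [0.4792, -0.1881, 0.0061] yaw -0.4302 tilt [0.0021, -0.0005, -1.0]
```

```bash
python3 -m jog '[[-0.1,-0.1,0.15,0],[-0.1,-0.1,0.15,0],[-0.1,-0.1,0.15,0],[-0.1,-0.1,0.15,0]]'
python3 -m jog '[[0,0,0,0],[0,0,0,0],[0,0,0,0],[0,0,0,0],[0,0,0,0],[0,0,0,0],[0,0,0,0],[0,0,0,0],[0,0,0,0]]' 1 110
python3 -m jog '[[0,0,-1,0],[0,0,-3,0],[0,0,-6,0],[0,0,-9,0],[0,0,-12,0],[0,0,-13,0],[0,0,-13,0],[0,0,-13,0]]'
python3 - <<'E'
from h import *
c=cam('wrist'); save(c,'w10.png'); p,R=tool(); P=cloud(c); L=(P-p)@R
for x in(.032,.058): print(x,np.median(P[...,2][(abs(L[...,0]-x)<.004)&(abs(L[...,1])<.02)])-p[2])
held(c,p[2]+.0105)
delta(.4775,.385,.13,-.03)
E
```

```text
t: 29.77
eef_pos: [0.4779, -0.1866, 0.0037]
tool_rot: [0.0, 0.977, -0.213, 0.0]
contact_force: [0.3, -0.1, 0.1]
gripper_width: 1.0
grasp_force: 0.0
t: 30.52
eef_pos: [0.478, -0.1865, 0.0044]
tool_rot: [-0.0, 0.977, -0.213, 0.0]
contact_force: [-3.1, 1.8, 13.0]
gripper_width: 0.542
grasp_force: 111.2
t: 31.18
eef_pos: [0.477, -0.1863, 0.1326]
tool_rot: [-0.0, 0.977, -0.213, -0.001]
contact_force: [-2.0, 0.7, -7.3]
gripper_width: 0.539
grasp_force: 116.3
0.032 0.010018825754099153
0.058 0.009719511238825057
held local x range -0.0611 0.0661 y -0.0252 0.0255
  hole local [-0.0409  0.0002] ext [0.0125 0.015 ] world [ 0.439  -0.1692]
  hole local [-0.0246  0.0147] ext [0.0129 0.0145] world [ 0.4479 -0.1892]
  hole local [-0.024  -0.0146] ext [0.0141 0.0141] world [ 0.4606 -0.1629]
  hole local [0.0167 0.0101] ext [0.0084 0.0041] world [ 0.4872 -0.2023]
  hole local [ 0.0176 -0.0146] ext [0.0133 0.0127] world [ 0.4984 -0.1802]
  hole local [0.0181 0.0148] ext [0.0142 0.0117] world [ 0.4866 -0.2071]
  hole local [0.0467 0.0003] ext [0.0146 0.017 ] world [ 0.5186 -0.2059]
rows to (0.4775, 0.385, 0.13, -0.03) : [-23.7, -51.96, 0.22] -0.4 now [0.4763, -0.1861, 0.1317] yaw -0.4301 tilt [-0.0032, 0.0009, -1.0]
```

```bash
python3 -m jog '[[-23.8,-52,0,-0.4],[-23.8,-52,0,-0.4],[-23.8,-52,0,-0.4],[-23.8,-52,0,-0.4],[-23.8,-52,0,-0.4],[-23.8,-52,0,-0.4],[-23.8,-52,0,-0.4],[-23.8,-52,0,-0.4],[-23.8,-52,0,-0.4],[-23.8,-52,0,-0.4],[-23.8,-52,0,-0.4],[-23.8,-52,0,-0.4],[-23.8,-52,0,-0.4],[-23.8,-52,0,-0.4],[-23.8,-52,0,-0.4],[-23.8,-52,1,-0.4],[-23.8,-52,2,-0.4],[-23.8,-52,3,-0.4],[-23.8,-52,3.7,-0.4],[-23.8,-52,3.7,-0.4]]'
python3 -m jog '[[0,0,0,0],[0,0,0,0],[0,0,0,0]]'
python3 -c "
from h import *
delta(.4763,.385,.053,-.03)"
```

```text
t: 32.9
eef_pos: [0.4774, 0.3825, 0.0934]
tool_rot: [0.002, 1.0, -0.016, -0.002]
contact_force: [0.2, -1.4, -7.4]
gripper_width: 0.539
grasp_force: 116.6
t: 33.15
eef_pos: [0.479, 0.3855, 0.0973]
tool_rot: [-0.0, 1.0, -0.015, 0.001]
contact_force: [0.4, 0.8, -7.2]
gripper_width: 0.539
grasp_force: 116.6
rows to (0.4763, 0.385, 0.053, -0.03) : [-0.27, 0.06, 4.43] -0.001 now [0.479, 0.3855, 0.0973] yaw -0.0306 tilt [0.0011, 0.001, -1.0]
```

```bash
python3 -m jog '[[-0.2,0.05,0.5,0],[-0.2,0.05,1,0],[-0.2,0.05,1.3,0],[-0.2,0.05,1.3,0],[-0.2,0.05,1.3,0],[-0.2,0.05,1.3,0]]'
python3 -c "
from h import *
delta(.4763,.385,.053,-.03)"
```

```text
t: 33.65
eef_pos: [0.4765, 0.3849, 0.0835]
tool_rot: [-0.0, 1.0, -0.015, 0.0]
contact_force: [0.7, 0.4, -6.5]
gripper_width: 0.539
grasp_force: 116.6
rows to (0.4763, 0.385, 0.053, -0.03) : [-0.02, -0.01, 3.05] -0.0 now [0.4765, 0.3849, 0.0835] yaw -0.0302 tilt [0.0001, 0.0001, -1.0]
```

```bash
python3 -m jog '[[0,0,0.4,0],[0,0,0.8,0],[0,0,1.2,0],[0,0,1.6,0],[0,0,2,0],[0,0,2.4,0],[0,0,2.7,0],[0,0,2.9,0],[0,0,3,0],[0,0,3,0],[0,0,3,0]]'
python3 -c "
from h import *
delta(.4763,.385,.053,-.03)"
```

```text
t: 34.57
eef_pos: [0.4765, 0.385, 0.0537]
tool_rot: [-0.0, 1.0, -0.015, 0.0]
contact_force: [0.1, -0.2, -6.1]
gripper_width: 0.541
grasp_force: 116.8
rows to (0.4763, 0.385, 0.053, -0.03) : [-0.02, -0.0, 0.07] -0.0 now [0.4765, 0.385, 0.0537] yaw -0.0302 tilt [0.0003, 0.0003, -1.0]
```

Still hanging on the grip (−6 N), so I'll lower another 1 mm or so.

```bash
python3 -m jog '[[0,0,0.05,0],[0,0,0.1,0],[0,0,0.1,0],[0,0,0.1,0]]'
python3 -m jog '[[0,0,0,0],[0,0,0,0],[0,0,0,0],[0,0,0,0],[0,0,0,0],[0,0,-1,0],[0,0,-4,0],[0,0,-8,0],[0,0,-12,0],[0,0,-16,0],[0,0,-18,0],[0,0,-18,0],[0,0,-18,0],[0,0,-18,0]]' -1
python3 - <<'E'
from h import *
c=cam('wrist'); save(c,'w11.png',(180,40,460,320),2)
plate(c,(.477,.385),.063,.085,.94,.003)
P=cloud(c)
for x in(.418,.477,.537): print(x,[np.median(P[...,2][(abs(P[...,0]-x)<.004)&(abs(P[...,1]-y)<.005)]).round(4) for y in(.368,.385,.402)])
E
```

```text
t: 34.9
eef_pos: [0.4765, 0.385, 0.0536]
tool_rot: [-0.0, 1.0, -0.015, 0.0]
contact_force: [-3.9, -2.8, 6.0]
gripper_width: 0.539
grasp_force: 118.2
t: 36.07
eef_pos: [0.4759, 0.3844, 0.2321]
tool_rot: [0.0, 1.0, -0.015, -0.0]
contact_force: [0.5, -0.3, -0.8]
gripper_width: 1.002
grasp_force: 0.0
plate cen [0.4768 0.3854] size [0.05 0.13] yaw -0.0272 z med 0.0628
  hole [0.433  0.3864] px 316.0 220.0 8.2
  hole [0.4557 0.4002] px 301.3 199.1 7.9
  hole [0.4549 0.3719] px 330.0 199.0 8.0
  hole [0.4961 0.399 ] px 300.6 158.6 8.4
  hole [0.4951 0.3703] px 331.0 158.7 8.8
  hole [0.5219 0.3841] px 315.5 130.5 9.5
0.418 [np.float64(0.0628), np.float64(0.0628), np.float64(0.0626)]
0.477 [np.float64(0.0628), np.float64(0.0628), np.float64(0.0627)]
0.537 [np.float64(0.0629), np.float64(0.0627), np.float64(0.0626)]
```

View pics/w11.png

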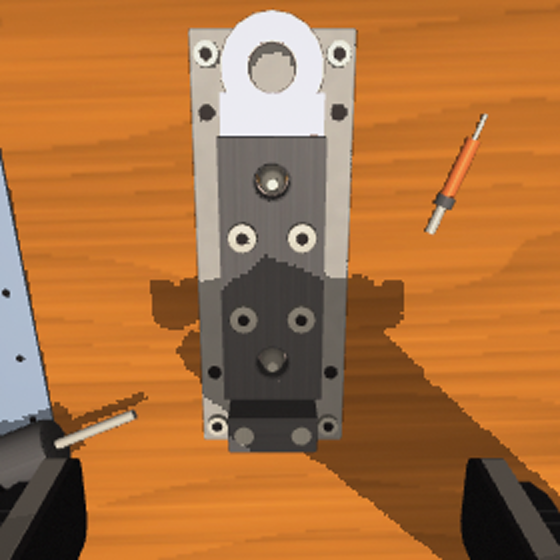

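The stack is complete and flat. The jig's top is at 0.063, both pins show through its holes at (272,182) and (272,360), and the lug at (272,65) points away from the stop.

```bash
python3 -m jog '[[0,0,0,0],[0,0,0,0],[0,0,0,0],[0,0,0,0]]'; python3 -c "
from station import bot
print(bot.hand_in())"
```

```text
t: 36.45
eef_pos: [0.4762, 0.3847, 0.2319]
tool_rot: [0.0, 1.0, -0.015, -0.0]
contact_force: [0.4, 0.9, 0.1]
gripper_width: 1.002
grasp_force: 0.0
the job is handed in; nothing more can be done
None
```

The fixture is loaded with backing, strap (lug away from the stop), doubler and jig, all flat and fully down by the wrist camera, and I handed the job in at about 36 s; no verdict came back.

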